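# Let the ratchet tile press down

## Robot

A 6-joint arm with a two-finger parallel gripper is mounted at the origin on the work surface; the furniture and walls round the work are solid. World frame = base frame: x ahead of the robot, y to its left, z up, the work surface at z = 0. Lengths are in m, angles in rad, forces in N, time in s.
With the tool pointing down it reaches from about 0.425 to 0.95 m from the base axis. Payload 3.5 kg.
Tool frame: the origin (TCP) lies at the very end of the fingers, on their centre line; the grasp point (between the pads) lies 19 mm behind it (ctrl.grip_point_offset is the distance from the TCP to the grasp point, in m); z points along the fingers, y is the line along which they close (so a half turn about z gives the same grasp; the last joint's range is limited). The gripper opens to 85 mm and grips with 20 to 120 N. Pads are 22 mm wide; open, the fingers measure 114 mm over their backs; the gripper's body (76 mm by 85 mm) begins 54 mm behind the grasp point. The pads swing forward as they close: fully open they stand 13 mm farther back than shut.
Start: joints at [1.06, 0.286, 1.577, -0, 1.279, -0.15], TCP at [0.238, 0.632, 0.231] pointing down, gripper open.
Joint ranges: [-2.77, 2.77], [-0.9, 2.22], [0.21, 2.48], [-1.53, 4.67], [0.24, 2.81], [-2.84, 2.84]. Speed limits (rad/s): [2.79, 2.79, 3.14, 3.14, 3.14, 3.14].

## Interface

Orientations are given as a unit quaternion [x, y, z, w].
In Python, from plant import ctrl gives the robot as it stands. The module is installed in compiled form; this text tells all that it offers.
- The arm moves only by the shell command python3 -m pendant 'ROWS' [OPENING] [FORCE]. ROWS is JSON, a list of rows, each an object of numbers: "dx", "dy", "dz": the shift along the tool's x, y, z in cm; "twist": the turn about the tool's z in degrees. A call has 1 to 10 rows; each row is the pose to reach, as a shift and turn from the pose commanded when the call began, along the tool's axes at that moment; what a row does not reach only later rows make up. A row lasts 1/8 s, in which the tool goes at most 62.5 mm and 10.7 degrees, less where a joint would pass 70% of its speed; a pose out of reach is approached as far as the arm can. A call with a gripper value outside its range is refused whole. OPENING is the opening in per cent of the stroke, from 0 (shut) to 100 (fully open), set as the call begins (- or left out, the last holds). The fingers move at their own pace and stop on an object; FORCE is the grip in N (left out, the last holds). Time passes only in rows, so rows that repeat a pose let the fingers close. It gives the time, the measured TCP pose, the force, the opening and the grip force at its end, in the units of the state.
- ctrl.get_state(): the state, without advancing time (a new reading comes with each control period).
- ctrl.read_camera(name): name is "side" or "top" or "wrist"; returns a dict with "img" (384x512x3 uint8, red, green, blue), "depth" (384x512 float32, m along the optical axis (not along the pixel's ray), 0 where there is no reading), "camera_matrix" (3x3 intrinsics, pixels), "xyz" and "rotation" of the camera in the world; the wrist camera has in their place "tool_from_camera" (4x4, takes a point from camera to tool coordinates, whose origin is the TCP and whose axes are the flange's). Camera axes: x right, y up, looking along -z (the intrinsics and any distortion apply to the point x, -y, -z); pixel columns grow to the right and rows downward; lengths in m; the calibration is good to about 2 mm. A picture is of the moment at which its call begins: read the wrist's pose just before it.
- ctrl.sign_off(): hands the job in; it is judged then, once.
The state is a dict: "time": time; "qpos": joint angles; "dq": joint speeds; "joint_efforts": joint torques, N m; "eef_pos": TCP position; "tcp_rot": TCP orientation; "contact_force": force on the tool from outside, world axes, zero at the start; "wrist_torque": the same for the moment, N m; "opening": opening from 0.0 (shut) to 1.0 (fully open); "finger_force": force on a finger pad.
Only numpy, scipy, OpenCV 4.12 (cv2) and the standard library are available. Lean on these libraries where they do the work, as an engineer would, in place of code of your own. Each camera call takes 0.05 s, during which the arm holds its last target. There are 200 camera calls.

## Task

The arm of the tile press is held up by its ratchet. First give the ratchet a squirt of oil: press the red nozzle cap of the green can on the press all the way down and let it spring up again. Then lift the pawl by its red bar and hold it clear of the toothed wheel until the drum has turned all the way back and the press pad is down on the tile, drop the pawl fully back between the teeth and let go; leave the other things on the table where they are.

Things in the scene. Friction and masses are not known exactly. Their poses are not given: they have to be found in the camera images.
- press_frame: ratchet tile press fixed to the table: wooden base 180 (x) by 390 mm (y from -240 to +150), blue cheek plates. Origin on the table under the drum's axle; axle along its x, 90 mm up; +y points to the green oil can, z up. Toothed wheel (110 mm across, 14 teeth) on the front, at x -34 mm (front faces the robot). Place and yaw differ each time.
- drum (a joint): angle (rad) of drum, toothed wheel and press arm: 0 = home, pad on the tile; grows as the arm rises, to 1.7. The arm's weight turns it to 0. The pawl holds it at about 0.42, 0.87 or 1.32 (a tooth is 0.45); it may sink to the next tooth in the first second or two. Freed, it sinks slowly by itself against a damper, within about 10 s.
- pawl (a joint): angle (rad) of the brass pawl: 0 = beak fully down between the teeth, grows as its beak is lifted, up to 0.9. Its own weight (0.13 kg) drops it back. The beak is clear of all tooth tips above about 0.08; it must stay clear until the drum is home.
- pawl_pivot (a point): centre of the pawl's hinge pin, 139.5 mm above the table, fixed to the frame. The pin lies along the frame's x; the pawl reaches from it along the frame's +y over the top of the wheel.
- pawl_grip (a point): middle of the pawl's red round lift bar: 14 mm thick, along the frame's x, jutting forward (-x) past the wheel, free for 40 mm, 20 mm ball at its front end. On the bar's axis; pawl down: 60 mm in +y of and 16 mm above the hinge pin, 155.5 mm above the table, 33 mm before the wheel. Moves on an arc about the pivot. Free all round: pinch from above across frame y.
- cap (a joint): how far (m) the red nozzle cap is pressed: 0 = up, 0.008 = fully down; a spring pushes it back up (1 N at the top, 5 N fully down). It counts as pressed beyond 0.006.
- cap_top (a point): centre of the top of the red sprung nozzle cap (36 mm across) on the fixed green oil can that is clipped to the press on its +y side; 171 mm above the table; pressed straight down.
- painted_tile: bystander: loose painted clay tile, 112x190x31 mm, origin at the centre of its underside
- ochre_pot: bystander: loose white pot with ochre lid, 64 mm across, 80 mm high, origin at the centre of its underside
- red_pot: bystander: loose white pot with red lid, 64 mm across, 92 mm high, origin at the centre of its underside
- white_dome: bystander: loose white dome, 52 mm across, 21 mm high, origin at the centre of its underside
- bowl: bystander: loose glass bowl, 106 mm across, 63 mm high, origin at the centre of its underside
- loop_tool: bystander: loose green-handled loop tool, 172x31x12 mm, origin at the centre of its underside
- press_pad (a point): centre of the underside of the black rubber pad (60x55 mm) on the press arm; the steel arm, 210 mm long with a black knob at its end, swings between the cheeks (frame x +30 mm) on the -y side, over a terracotta tile whose top is 32 mm above the table.

How it is judged:
By the outcome, as a careful person would: the job done as asked, in the order asked, and still so for the second after the job is handed in, with the robot touching nothing.
It also fails if it takes over 58 s, if anything falls off the work surface, if the arm or the gripper's body presses on something with over 40 N, if the wrist force passes 120 N, or if a joint passes its speed limit or range.

## Working session

There is one attempt and no reset: what is moved stays moved. The work goes in short steps, Python scripts to look and compute and a shell command to move; the robot and the scene stay as the last step left them, time stands still between calls to the robot, and variables do not carry over. Pictures are saved under pics/ and viewed, at most 10 in all, crops included, and the job is handed in when it is done.

```bash
mkdir -p pics; cat > h.py <<'E'
import numpy as np, cv2
from plant import ctrl
from scipy.spatial.transform import Rotation as R
def cam(n):
    s=ctrl.get_state(); c=ctrl.read_camera(n)
    if n=="wrist":
        T=np.eye(4);T[:3,:3]=R.from_quat(s["tcp_rot"]).as_matrix();T[:3,3]=s["eef_pos"]
        T=T@np.array(c["tool_from_camera"]); c["xyz"]=T[:3,3]; c["rotation"]=T[:3,:3]
    else:
        r=np.array(c["rotation"]); c["rotation"]=r if r.shape==(3,3) else R.from_quat(r).as_matrix()
    return c
def ray(c,u,v):
    K=np.array(c["camera_matrix"]); d=np.array([(u-K[0,2])/K[0,0],-(v-K[1,2])/K[1,1],-1.])
    return np.array(c["xyz"]),c["rotation"]@d
def onz(c,u,v,z):
    o,d=ray(c,u,v); return o+d*(z-o[2])/d[2]
def dep(c,u,v):
    o,d=ray(c,u,v); return o+d*c["depth"][int(v),int(u)]
def cloud(c):
    v,u=np.mgrid[:384,:512]; K=np.array(c["camera_matrix"])
    d=np.stack([(u-K[0,2])/K[0,0],-(v-K[1,2])/K[1,1],-np.ones(u.shape)],-1)
    return (d*c["depth"][...,None])@c["rotation"].T+np.array(c["xyz"])
def redmask(c):
    h=cv2.cvtColor(c["img"],cv2.COLOR_RGB2HSV); return ((h[...,0]<8)|(h[...,0]>172))&(h[...,1]>150)&(h[...,2]>80)
def blobs(c,m,amin=25):
    P=cloud(c); n,l,s,ce=cv2.connectedComponentsWithStats(m.astype(np.uint8))
    for i in range(1,n):
        if s[i,4]>=amin:
            q=P[(l==i)&(c["depth"]>0)]
            print(ce[i].round(1),s[i],np.median(q,0).round(4) if len(q) else None, q[:,2].max().round(3) if len(q) else None)
def save(c,n): cv2.imwrite("pics/"+n,c["img"][...,::-1])
E
python3 - <<'E'
from h import *
for n in("side","top"):
    c=cam(n); save(c,n+"1.png"); print(n,c["xyz"],c["rotation"].round(2).tolist()); blobs(c,redmask(c))
s=ctrl.get_state(); print(s)
a=cv2.imread("pics/side1.png");b=cv2.imread("pics/top1.png")
cv2.imwrite("pics/both1.png",np.vstack([a,b])[:,:][:768])
E
```

```text
side [ 0.52669677 -1.11468372  0.9288685 ] [[1.0, -0.02, 0.01], [0.01, 0.6, -0.8], [0.01, 0.8, 0.6]]
[284.2 148.7] [281 147   7   5  26] [0.6083 0.1235 0.1678] 0.279
[266.1 169. ] [257 166  20   6  51] [0.5421 0.0016 0.1606] 0.165
[228.6 313.1] [218 304  22  20 269] [ 0.4507 -0.5268  0.0902] 0.094
[103.7 376.9] [ 95 369  17  15 201] [ 0.1619 -0.6503  0.0068] 0.012
top [ 0.24784076 -0.07143027  1.31993855] [[-0.04, 0.97, -0.22], [-1.0, -0.03, 0.01], [0.0, 0.22, 0.98]]
[198.5 163.2] [194 159  10   9  73] [0.6114 0.1304 0.1717] 0.178
[235.7 183.9] [231 172   9  23  97] [0.5381 0.0073 0.1641] 0.169
[433.1 290. ] [422 282  23  16 210] [ 0.1664 -0.6689  0.0093] 0.016
{'time': 0.1, 'qpos': array([ 1.05998481e+00,  2.87133316e-01,  1.57801412e+00, -5.60529539e-06,
        1.27857254e+00, -1.49962192e-01]), 'dq': array([ 0.00234163, -0.00067356, -0.00412527,  0.00096587,  0.0013012 ,
        0.00071833]), 'joint_efforts': array([ 1.90793900e-03, -4.07293046e+01, -2.93701011e+01, -6.89654166e-05,
        3.41591978e-03,  4.31671978e-06]), 'eef_pos': array([0.23798452, 0.6310355 , 0.23005691]), 'tcp_rot': array([ 1.79446458e-01,  9.83767166e-01, -1.00700487e-03, -3.42523163e-04]), 'contact_force': array([-0.56160916, -0.01643947,  0.13857777]), 'wrist_torque': array([-0.02345799, -0.00148093,  0.04475656]), 'finger_force': 0.0, 'opening': 0.9988561194441385}
```

View pics/side1.png

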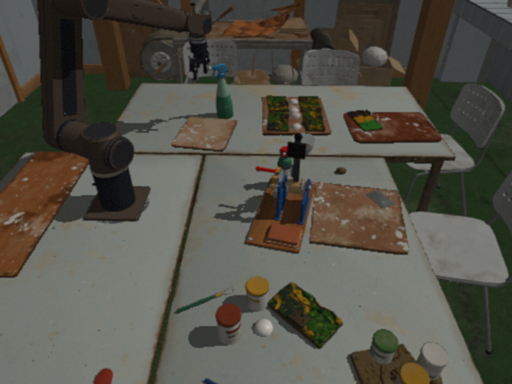

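View pics/top1.png

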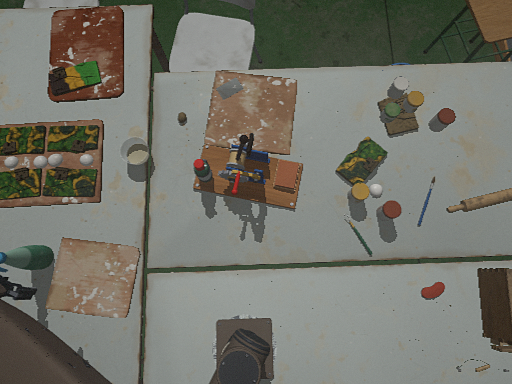

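The side view shows the press at about (285,205), with its arm raised (knob at 297,130). The top view shows the red cap at (198,163) and the red bar at (236,184), so +y of the frame is roughly world +y. A tall green spray bottle stands near the gripper in the top view at (30,257). Next I'll measure the yaw and the bottle.

```bash
python3 - <<'E'
from h import *
c=cam("top"); P=cloud(c); ok=c["depth"]>0
m=redmask(c); v,u=np.where(m[165:200,225:245]); v+=165;u+=225
q=np.array([onz(c,a,b,.1555) for a,b in zip(u,v)])[:,:2]; 
d=np.linalg.svd(q-q.mean(0))[2][0]; print("bar",q.mean(0),d,"ext",((q-q.mean(0))@d).min(),((q-q.mean(0))@d).max(),"ang",np.degrees(np.arctan2(-d[1],-d[0]))%180)
print("cap",onz(c,198.5,163.2,.171))
def reg(a,b,c_,d_,z0):
    r=P[c_:d_,a:b][ok[c_:d_,a:b]]; r=r[r[:,2]>z0]; print(r.min(0).round(3),r.max(0).round(3))
reg(0,55,240,275,.03); reg(118,152,135,170,.03); reg(225,270,130,160,.2)
h=cv2.cvtColor(c["img"],cv2.COLOR_RGB2HSV)
b=(P[...,2]>.008)&(P[...,2]<.04)&ok; b[:, :185]=0;b[:,310:]=0;b[:135]=0;b[225:]=0
r=P[b][:,:2].astype(np.float32); print("base z",np.median(P[b][:,2]),len(r)); print(cv2.minAreaRect(r))
E
```

```text
bar [0.5392681  0.00840686] [-0.97065554  0.24047418] ext -0.042768702135405845 0.03519731014689103 ang 166.0854716328921
cap [0.6112412  0.13000102 0.171     ]
[0.28  0.679 0.03 ] [0.372 0.729 0.235]
[0.652 0.335 0.03 ] [0.758 0.443 0.07 ]
[ 0.604 -0.057  0.203] [ 0.661 -0.001  0.327]
base z 0.01348870793654755 4471
((0.5975459218025208, -0.02191390097141266), (0.45200687646865845, 0.346434086561203), 87.59064483642578)
```

```bash
python3 -m pendant '[{"dx":-2,"dy":-1,"dz":-2},{"dx":-7,"dy":-4.5,"dz":-5,"twist":-1},{"dx":-12.5,"dy":-8,"dz":-7,"twist":-2},{"dx":-17.5,"dy":-11.5,"dz":-7,"twist":-3},{"dx":-23,"dy":-15,"dz":-7,"twist":-4},{"dx":-28,"dy":-18,"dz":-7,"twist":-5},{"dx":-33,"dy":-21.5,"dz":-7,"twist":-6},{"dx":-38.5,"dy":-25,"dz":-7,"twist":-7},{"dx":-44,"dy":-28.5,"dz":-7,"twist":-7},{"dx":-48,"dy":-31,"dz":-7,"twist":-7}]' 0
python3 - <<'E'
from h import *
c=cam("wrist"); save(c,"w1.png"); print(c["xyz"]); blobs(c,redmask(c))
s=ctrl.get_state(); print(R.from_quat(s["tcp_rot"]).as_matrix().round(3),s["eef_pos"],s["contact_force"])
E
```

```text
[0.16045712 0.6615108  0.37133435]
[[-0.936  0.353 -0.001]
 [ 0.353  0.936 -0.001]
 [ 0.    -0.002 -1.   ]] [0.23803474 0.63118221 0.23040999] [ 0.1914097  -0.40506483 -0.74549146]$[0]: bad value
```

View pics/w1.png

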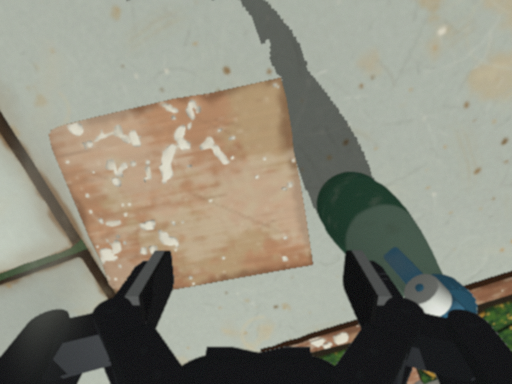

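The wrist view shows the bottle's blue nozzle beside the right finger (430,290). I'll go straight up first, then across. The call was refused, so I'll write out all four keys.

```bash
python3 -m pendant '[{"dx":0,"dy":0,"dz":-4,"twist":0},{"dx":-2,"dy":-2,"dz":-7,"twist":0},{"dx":-6.5,"dy":-5,"dz":-7,"twist":-1},{"dx":-12,"dy":-8,"dz":-7,"twist":-2},{"dx":-17,"dy":-11.5,"dz":-7,"twist":-3},{"dx":-22,"dy":-15,"dz":-7,"twist":-4},{"dx":-27,"dy":-18,"dz":-7,"twist":-5},{"dx":-32,"dy":-21.5,"dz":-7,"twist":-6},{"dx":-37,"dy":-25,"dz":-7,"twist":-7},{"dx":-42,"dy":-28.5,"dz":-7,"twist":-7}]' 0
python3 - <<'E'
from h import *
c=cam("wrist"); save(c,"w2.png"); print(c["xyz"]); blobs(c,redmask(c))
s=ctrl.get_state(); print(R.from_quat(s["tcp_rot"]).as_matrix().round(3),s["eef_pos"],s["contact_force"],s["time"])
E
```

```text
time: 1.45
eef_pos: [0.5313, 0.2149, 0.3013]
tcp_rot: [0.119, 0.993, 0.0, 0.0]
contact_force: [0.2, 0.2, -0.4]
opening: -0.002
finger_force: 0.0
[0.45062545 0.23537392 0.44235587]
[ 70.1 229.8] [  54  199   30   71 1047] [0.5373 0.0112 0.1599] 0.166
[201.4 264.2] [ 184  245   35   39 1054] [0.6059 0.1348 0.1683] 0.171
[[-0.97   0.242  0.003]
 [ 0.242  0.97  -0.005]
 [-0.004 -0.004 -1.   ]] [0.53505592 0.20886766 0.30099467] [ 2.44506709 -3.48207847  0.13374961] 1.5
```

View pics/w2.png

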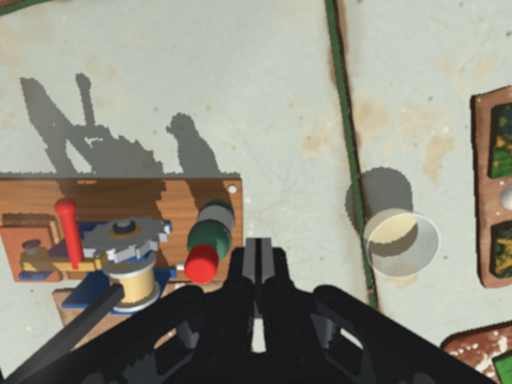

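The wrist view shows the cap at (201,264), the bar at (70,230) and the base edge horizontal, so the tool's yaw matches the frame. I'll move closer and measure again once the arm has settled.

```bash
python3 -m pendant '[{"dx":-1,"dy":-3,"dz":1,"twist":0},{"dx":-2,"dy":-6,"dz":2,"twist":0},{"dx":-3,"dy":-6.5,"dz":3,"twist":0},{"dx":-3,"dy":-6.5,"dz":3,"twist":0},{"dx":-3,"dy":-6.5,"dz":3,"twist":0}]' 0
cat > m.py <<'E'
from h import *
c=cam("wrist"); print(c["xyz"]); m=redmask(c); blobs(c,m,200); P=cloud(c)
s=ctrl.get_state(); A=R.from_quat(s["tcp_rot"]).as_matrix()
def rel(p): return ((np.array(p)-s["eef_pos"])@A*100).round(2)
n,l,st,ce=cv2.connectedComponentsWithStats(m.astype(np.uint8))
for i in range(1,n):
    if st[i,4]<200: continue
    for z in(.171,.1555):
        p=onz(c,*ce[i],z); print(ce[i].round(1),z,p.round(4),"tool cm",rel(p))
    v,u=np.where(l==i); q=np.array([onz(c,a,b,.1555) for a,b in zip(u,v)])[:,:2]
    d=np.linalg.svd(q-q.mean(0),full_matrices=False)[2][0]; print("axis",d)
print(s["eef_pos"],s["contact_force"],s["time"])
E
python3 m.py
```

```text
time: 2.12
eef_pos: [0.5444, 0.1473, 0.2715]
tcp_rot: [0.119, 0.993, 0.0, 0.0]
contact_force: [-0.6, 0.1, -0.5]
opening: 0.0
finger_force: 0.0
[0.46373406 0.16773605 0.41261637]
[111.5 214.2] [  95  178   30   83 1357] [0.5361 0.0108 0.1597] 0.165
[111.5 214.2] 0.171 [0.5328 0.0186 0.171 ] tool cm [ -1.89 -12.8   10.07]
[111.5 214.2] 0.1555 [0.5372 0.009  0.1555] tool cm [ -2.54 -13.62  11.62]
axis [ 0.96592617 -0.25881776]
[0.54445054 0.14738589 0.27179807] [-0.18397845  0.44611338  0.011161  ] 2.175
```

```bash
python3 -m pendant '[{"dx":-2,"dy":0,"dz":1,"twist":0},{"dx":-4.5,"dy":0,"dz":3,"twist":0},{"dx":-6.5,"dy":0,"dz":5,"twist":0},{"dx":-7,"dy":0,"dz":6.5,"twist":0},{"dx":-7,"dy":0,"dz":8,"twist":0},{"dx":-7,"dy":0,"dz":8,"twist":0}]' 0
python3 - <<'E'
from h import *
c=cam("side"); a=c["img"][110:230,220:350,::-1]; cv2.imwrite("pics/s2.png",cv2.resize(a,None,fx=4,fy=4,interpolation=cv2.INTER_CUBIC))
c=cam("wrist"); save(c,"w3.png")
E
```

```text
time: 2.92
eef_pos: [0.6109, 0.1303, 0.1897]
tcp_rot: [0.119, 0.993, -0.0, -0.002]
contact_force: [0.3, 0.5, -0.5]
opening: 0.002
finger_force: 0.0
```

View pics/s2.png

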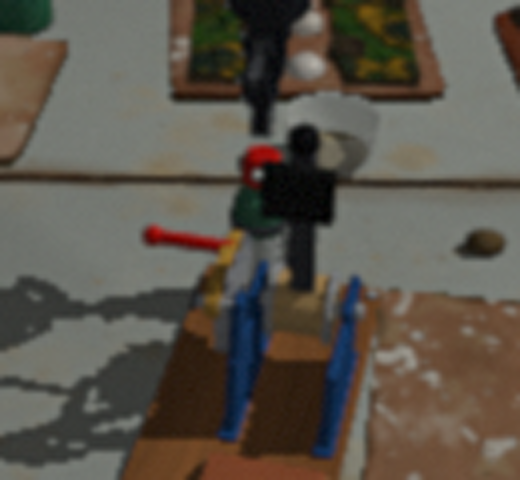

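The side crop shows the shut fingers (260,130) right above the red cap (262,155). Pressing now.

```bash
python3 -m pendant '[{"dx":0,"dy":0,"dz":1.2,"twist":0},{"dx":0,"dy":0,"dz":2,"twist":0},{"dx":0,"dy":0,"dz":2.5,"twist":0},{"dx":0,"dy":0,"dz":2.8,"twist":0},{"dx":0,"dy":0,"dz":3,"twist":0},{"dx":0,"dy":0,"dz":3,"twist":0}]' 0
```

```text
time: 3.78
eef_pos: [0.6123, 0.1299, 0.163]
tcp_rot: [0.119, 0.993, -0.0, -0.0]
contact_force: [-4.4, 0.3, 7.4]
opening: 0.002
finger_force: 3.8
```

```bash
python3 -m pendant '[{"dx":0,"dy":0,"dz":0.2,"twist":0},{"dx":0,"dy":0,"dz":0.2,"twist":0},{"dx":0,"dy":0,"dz":0.2,"twist":0}]' 0
python3 -m pendant '[{"dx":0,"dy":0,"dz":-1,"twist":0},{"dx":0,"dy":0,"dz":-3,"twist":0},{"dx":2,"dy":-1,"dz":-7,"twist":0},{"dx":5,"dy":-2,"dz":-11,"twist":0},{"dx":7,"dy":-4,"dz":-11,"twist":0},{"dx":8,"dy":-7,"dz":-11,"twist":0},{"dx":8,"dy":-7,"dz":-11,"twist":0},{"dx":8,"dy":-7,"dz":-11,"twist":0}]' 70
python3 m.py; python3 - <<'E'
from h import *
c=cam("wrist"); save(c,"w4.png")
E
```

```text
time: 4.15
eef_pos: [0.6124, 0.1299, 0.1629]
tcp_rot: [0.119, 0.993, -0.0, -0.0]
contact_force: [-7.8, -0.2, 13.8]
opening: -0.002
finger_force: 6.7
time: 5.15
eef_pos: [0.5185, 0.0809, 0.2697]
tcp_rot: [0.119, 0.993, 0.0, 0.0]
contact_force: [-0.1, -0.5, -0.6]
opening: 0.697
finger_force: 0.0
[0.43774845 0.10143442 0.41068452]
[186.5 213.6] [174 189  23  56 879] [0.5248 0.0123 0.1599] 0.279
[186.5 213.6] 0.171 [0.5211 0.017  0.171 ] tool cm [-1.76 -6.17  9.85]
[186.5 213.6] 0.1555 [0.5265 0.0115 0.1555] tool cm [-2.41 -6.57 11.4 ]
axis [ 0.96918816 -0.24632156]
[0.51858068 0.08107244 0.269477  ] [ 0.44740294 -0.35953105 -0.39188881] 5.2
```

View pics/w4.png

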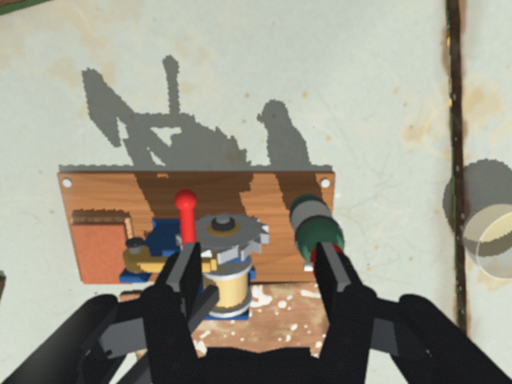

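The wrist view shows the ball at (186,199) and the bar running down at column 187. The cap was pressed to its stop: the force rose while z stayed at 0.163. Three views agree that the grip point is about (0.544, 0.007), and the heights match. Next, move above it and descend.

```bash
python3 -m pendant '[{"dx":-1.2,"dy":-2,"dz":1,"twist":0},{"dx":-3,"dy":-5,"dz":3,"twist":0},{"dx":-4.2,"dy":-6.5,"dz":5,"twist":0},{"dx":-4.2,"dy":-6.5,"dz":7,"twist":0},{"dx":-4.2,"dy":-6.5,"dz":9,"twist":0},{"dx":-4.2,"dy":-6.5,"dz":11,"twist":0},{"dx":-4.2,"dy":-6.5,"dz":12.5,"twist":0},{"dx":-4.2,"dy":-6.5,"dz":13.3,"twist":0},{"dx":-4.2,"dy":-6.5,"dz":13.3,"twist":0}]' 50
python3 - <<'E'
from h import *
c=cam("wrist"); save(c,"w5.png"); blobs(c,redmask(c),30)
c=cam("side"); a=c["img"][110:230,220:350,::-1]; cv2.imwrite("pics/s3.png",np.hstack([cv2.resize(a,(416,384),interpolation=cv2.INTER_CUBIC),cv2.resize(cv2.imread("pics/w5.png")[:,90:474],(384,384))]))
E
```

```text
time: 6.38
eef_pos: [0.5435, 0.0078, 0.1358]
tcp_rot: [0.119, 0.993, 0.0, -0.001]
contact_force: [-0.1, 0.6, -1.2]
opening: 0.501
finger_force: 0.0
[255.4 262.8] [ 233  193   45  160 4540] [0.5327 0.0094 0.16  ] 0.21
[496.  326.2] [ 470  293   42   83 2081] [0.6004 0.1178 0.1533] 0.169
```

View pics/s3.png

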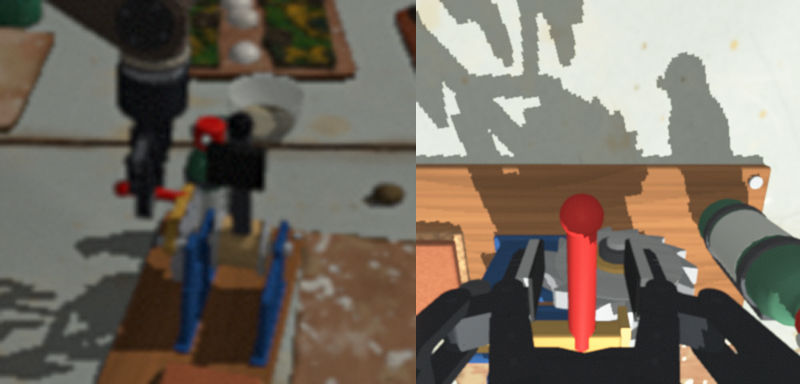

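The bar (crop column 582) lies centred between the fingers, and the side view shows them straddling it between ball and wheel. Closing.

```bash
python3 -m pendant '[{"dx":0,"dy":0,"dz":0,"twist":0},{"dx":0,"dy":0,"dz":0,"twist":0},{"dx":0,"dy":0,"dz":0,"twist":0},{"dx":0,"dy":0,"dz":0,"twist":0},{"dx":0,"dy":0,"dz":0,"twist":0}]' 0 30
```

```text
time: 7.1
eef_pos: [0.5438, 0.0066, 0.1372]
tcp_rot: [0.119, 0.993, -0.001, 0.0]
contact_force: [-1.6, -5.3, 4.3]
opening: 0.154
finger_force: 29.7
```

```bash
python3 -m pendant '[{"dx":0,"dy":-0.1,"dz":-0.3,"twist":0},{"dx":0,"dy":-0.2,"dz":-0.6,"twist":0},{"dx":0,"dy":-0.3,"dz":-0.9,"twist":0},{"dx":0,"dy":-0.45,"dz":-1.2,"twist":0},{"dx":0,"dy":-0.6,"dz":-1.45,"twist":0},{"dx":0,"dy":-0.75,"dz":-1.7,"twist":0},{"dx":0,"dy":-0.9,"dz":-2,"twist":0},{"dx":0,"dy":-0.9,"dz":-2,"twist":0}]' 0 30
python3 - <<'E'
from h import *
c=cam("wrist"); blobs(c,redmask(c),200)
c=cam("side"); save(c,"s4.png")
E
```

```text
time: 8.1
eef_pos: [0.5418, -0.001, 0.1569]
tcp_rot: [0.119, 0.993, 0.0, 0.001]
contact_force: [3.1, -0.5, -3.6]
opening: 0.15
finger_force: 29.4
[257.7 258.1] [ 237  190   43  155 4310] [0.5309 0.0017 0.1777] 0.188
[492.4 302.6] [ 462  270   50   77 2516] [0.6001 0.1202 0.1596] 0.171
```

The bar rose about 18 mm with the fingers. Now hold it while the drum sinks.

```bash
Z='x'; for i in 1 2 3 4 5; do python3 -m pendant '[{"dx":0,"dy":0,"dz":0,"twist":0},{"dx":0,"dy":0,"dz":0,"twist":0},{"dx":0,"dy":0,"dz":0,"twist":0},{"dx":0,"dy":0,"dz":0,"twist":0},{"dx":0,"dy":0,"dz":0,"twist":0},{"dx":0,"dy":0,"dz":0,"twist":0},{"dx":0,"dy":0,"dz":0,"twist":0},{"dx":0,"dy":0,"dz":0,"twist":0},{"dx":0,"dy":0,"dz":0,"twist":0},{"dx":0,"dy":0,"dz":0,"twist":0}]' 0 30 | head -1; done
python3 - <<'E'
from h import *
c=cam("side"); save(c,"s5.png")
a=cv2.imread("pics/s4.png")[110:260,220:350];b=c["img"][110:260,220:350,::-1]
cv2.imwrite("pics/s45.png",cv2.resize(np.hstack([a,b]),None,fx=3,fy=3,interpolation=cv2.INTER_CUBIC))
E
```

```text
time: 9.45
time: 10.7
time: 11.95
time: 13.2
time: 14.45
```

View pics/s45.png

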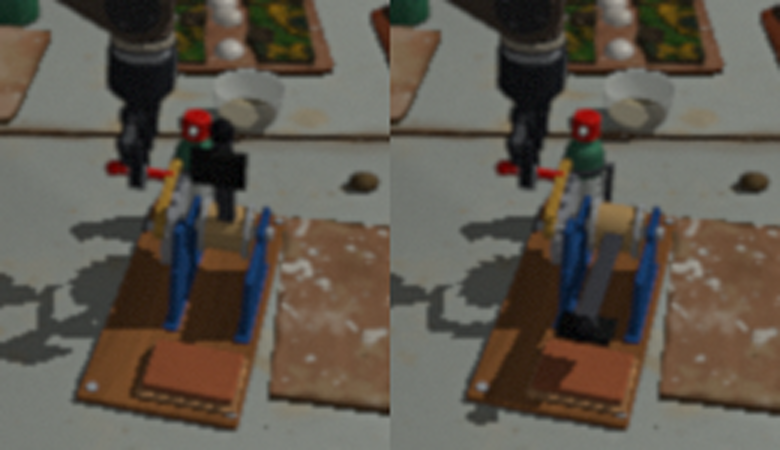

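On the right, the arm has swung down close to the tile (pad at 585,328) but isn't home yet. Keep holding, with frame differences to show when it stops.

```bash
cat > d.py <<'E'
from h import *; import sys
c=cam("side"); p=cv2.imread("pics/"+sys.argv[1]); save(c,sys.argv[2])
d=np.abs(c["img"][:,:,::-1].astype(int)-p).max(2)[175:260,250:330]; print("diff px",(d>25).sum())
P=cloud(c)[175:260,250:330]; h=c["img"][175:260,250:330].max(2)<25; print("dark",h.sum(),P[h].mean(0).round(3))
E
for k in 6 7; do for i in 1 2 3; do python3 -m pendant '[{"dx":0,"dy":0,"dz":0,"twist":0},{"dx":0,"dy":0,"dz":0,"twist":0},{"dx":0,"dy":0,"dz":0,"twist":0},{"dx":0,"dy":0,"dz":0,"twist":0},{"dx":0,"dy":0,"dz":0,"twist":0},{"dx":0,"dy":0,"dz":0,"twist":0},{"dx":0,"dy":0,"dz":0,"twist":0},{"dx":0,"dy":0,"dz":0,"twist":0},{"dx":0,"dy":0,"dz":0,"twist":0},{"dx":0,"dy":0,"dz":0,"twist":0}]' 0 30 | head -1; done; python3 d.py s$((k-1)).png s$k.png; done
python3 -m pendant '[{"dx":0,"dy":0,"dz":0,"twist":0},{"dx":0,"dy":0,"dz":0,"twist":0},{"dx":0,"dy":0,"dz":0,"twist":0},{"dx":0,"dy":0,"dz":0,"twist":0},{"dx":0,"dy":0,"dz":0,"twist":0},{"dx":0,"dy":0,"dz":0,"twist":0},{"dx":0,"dy":0,"dz":0,"twist":0},{"dx":0,"dy":0,"dz":0,"twist":0},{"dx":0,"dy":0,"dz":0,"twist":0},{"dx":0,"dy":0,"dz":0,"twist":0}]' 0 30 ; python3 d.py s7.png s8.png
python3 - <<'E'
import cv2
cv2.imwrite("pics/s8c.png",cv2.resize(cv2.imread("pics/s8.png")[110:260,220:350],None,fx=4,fy=4,interpolation=cv2.INTER_CUBIC)) 
E
```

```text
time: 15.75
time: 17.0
time: 18.25
diff px 854
dark 145 [ 0.602 -0.187  0.049]
time: 19.55
time: 20.8
time: 22.05
diff px 0
dark 144 [ 0.601 -0.193  0.055]
time: 23.35
eef_pos: [0.5418, -0.0009, 0.1566]
tcp_rot: [0.119, 0.993, 0.0, 0.0]
contact_force: [4.2, 1.3, -0.2]
opening: 0.146
finger_force: 29.6
diff px 0
dark 149 [ 0.602 -0.187  0.049]
```

View pics/s8c.png

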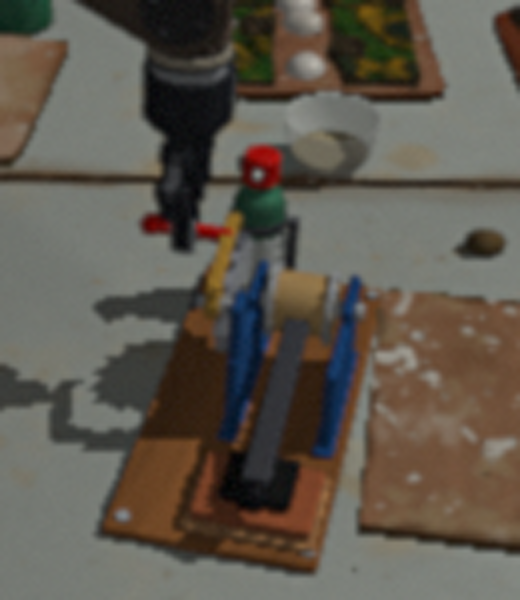

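The pad is flat on the tile (260,480) and hasn't moved over the last 5 s. Lowering back along the arc and letting go.

```bash
python3 -m pendant '[{"dx":0,"dy":0.15,"dz":0.3,"twist":0},{"dx":0,"dy":0.3,"dz":0.55,"twist":0},{"dx":0,"dy":0.45,"dz":0.8,"twist":0},{"dx":0,"dy":0.6,"dz":1.1,"twist":0},{"dx":0,"dy":0.7,"dz":1.4,"twist":0},{"dx":0,"dy":0.8,"dz":1.7,"twist":0},{"dx":0,"dy":0.9,"dz":2,"twist":0},{"dx":0,"dy":0.9,"dz":2,"twist":0},{"dx":0,"dy":0.9,"dz":2,"twist":0}]' 0 20
python3 -m pendant '[{"dx":0,"dy":0,"dz":0,"twist":0},{"dx":0,"dy":0,"dz":0,"twist":0},{"dx":0,"dy":0,"dz":0,"twist":0},{"dx":0,"dy":0,"dz":0,"twist":0},{"dx":0,"dy":0,"dz":0,"twist":0}]' 50 20
python3 m.py
```

```text
time: 24.52
eef_pos: [0.5437, 0.0066, 0.1374]
tcp_rot: [0.119, 0.993, -0.001, -0.0]
contact_force: [0.7, -4.8, 6.4]
opening: 0.151
finger_force: 31.5
time: 25.15
eef_pos: [0.5434, 0.0078, 0.1361]
tcp_rot: [0.119, 0.993, 0.0, -0.0]
contact_force: [-0.1, 0.7, -0.3]
opening: 0.499
finger_force: 0.0
[0.46281977 0.02828348 0.27724072]
[255.6 262.4] [ 233  193   45  160 4502] [0.5326 0.0094 0.16  ] 0.21
[495.9 326. ] [ 469  293   43   83 2095] [0.6003 0.1179 0.1532] 0.169
[255.6 262.4] 0.171 [0.5269 0.0116 0.171 ] tool cm [ 1.71 -0.02 -3.48]
[255.6 262.4] 0.1555 [0.5362 0.0091 0.1555] tool cm [ 0.74 -0.04 -1.93]
axis [ 0.97144019 -0.23728455]
[495.9 326. ] 0.171 [0.5833 0.1072 0.171 ] tool cm [-1.52 10.61 -3.48]
[495.9 326. ] 0.1555 [0.6009 0.1187 0.1555] tool cm [-2.96 12.14 -1.93]
axis [0.98164417 0.19072158]
[0.54348474 0.00772719 0.13623565] [ 0.59918589 -0.45579631  0.2999438 ] 25.2
```

The bar's blob matches the one before the lift (255.6,262.4 against 255.4,262.8, bounding box the same), so the pawl is back fully down. Withdraw upwards and take a last check.

```bash
python3 -m pendant '[{"dx":0,"dy":0,"dz":-1,"twist":0},{"dx":0,"dy":0,"dz":-3,"twist":0},{"dx":0,"dy":0,"dz":-6,"twist":0},{"dx":0,"dy":0,"dz":-9,"twist":0},{"dx":1,"dy":0,"dz":-12,"twist":0},{"dx":4,"dy":0,"dz":-14,"twist":0},{"dx":6,"dy":0,"dz":-14,"twist":0},{"dx":6,"dy":0,"dz":-14,"twist":0},{"dx":6,"dy":0,"dz":-14,"twist":0}]' 50
python3 d.py s8.png s9.png; python3 - <<'E'
from h import *
c=cam("top"); blobs(c,redmask(c)); p=cv2.imread("pics/top1.png")[:,300:].astype(int)
print("bystanders diff",(np.abs(c["img"][:,300:,::-1]-p).max(2)>30).sum())
c=cam("wrist"); save(c,"w9.png")
E
```

```text
time: 26.32
eef_pos: [0.4857, 0.0217, 0.2766]
tcp_rot: [0.119, 0.993, -0.0, 0.0]
contact_force: [0.8, -0.6, -0.6]
opening: 0.498
finger_force: 0.0
diff px 5
dark 151 [ 0.601 -0.193  0.055]
[433.4 289.7] [422 282  22  16 181] [ 0.1675 -0.6719  0.0091] 0.017
bystanders diff 9
```

View pics/w9.png

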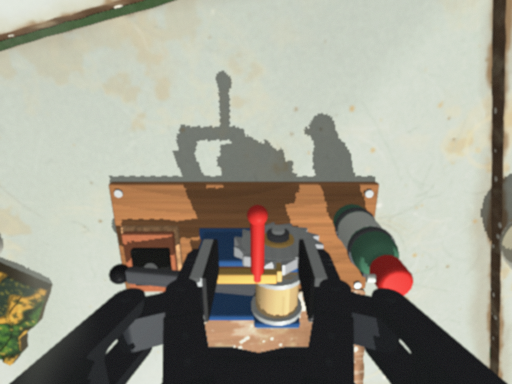

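The wrist view shows the pad on the tile (152,255), the bar free and down (258,240), the cap up (392,275) and the gripper clear. Handing in.

```bash
python3 -c "
from plant import ctrl; print(ctrl.sign_off())"
```

```text
the job is handed in; nothing more can be done
None
```

The job is handed in at about 26 s: the ratchet is oiled, the press pad is down on the tile, the pawl is back in its pre-lift position and released, and the other things on the table are where they were.

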